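Test a spare battery cell and hold it on the sprung cradle

TASK

Lift the green battery cell out of the catch-all tray, lay it in the battery tester's sprung cradle with its raised plus end towards the red contact plate, and press the cradle down with it until the orange pointer stands in the green band (about 9 mm down), never as far as the bottom stop. Finish while still holding the cell pressed down there, with your fingers on the cell and not on the tester, and leave the other things where they lie.

Things in the scene. Friction and masses are not known exactly. Their poses are not given: they have to be found in the camera images.
- cell: The battery cell to test: green sleeve with a brass-coloured shoulder at the plus end; round, 26 mm diameter, 50 mm long including a 3 mm long, 10 mm wide plus nub; about 66 g. Lies on the tray floor among the others. Origin: on its axis, halfway along. x axis runs along the cell towards the plus nub; it may roll about x.
- cell_plus (a point): The end face of the green cell's plus nub, 25 mm from the cell's origin.
- old_cell: Another cell of the same size, black sleeve with a steel-coloured shoulder; to be left. Origin on its axis, halfway along.
- opener: Flat steel bottle opener, 79 x 30 x 6 mm, to be left in the tray. Origin under its middle, x along it.
- peg: Yellow plastic peg lying down, 60 mm long, 18 mm at its head, to be left in the tray. Origin under its middle, x along it.
- tray: Fixed dark wooden catch-all tray, 230 x 250 mm (x, y), 40 mm high outside, walls and floor 5 mm thick. Origin: centre of its underside, on the console. Four loose things lie in it about 100 mm apart.
- tester: Fixed grey battery tester: housing 110 x 85 mm (x, y), 30 mm high, with the sprung cradle above it. Origin: centre of its underside, on the console; z up. Its x axis runs along the cradle towards the red contact plate.
- seat (a point): Where the cell's origin lies when seated in the cradle; moves down with it; 78 mm above the console when up. x along the cradle to the red plate, z up. Two V saddles, 8 mm wide, centred 21 mm either side along x, carry and centre the cell. Between them the sides are open for fingers (34 mm long); a 20 mm wide bar joins them 30 mm below this point, the housing top is 48 mm below (cradle up).
- red_plate (a point): Middle of the top inner edge of the red contact plate at the cradle's +x end, 29 mm along x from the seat and 6 mm above it. The plate is 22 mm wide, 4 mm thick. A like black plate stands at the -x end; 58 mm lie free between the two.
- green_band (a point): Centre of the green band (6 mm high, red zone below it) on the tester's fixed white gauge strip, which is 16 mm wide, stands at the red plate's end and reaches 85 mm above the console. The orange pointer on the cradle passes in front of it, level with the seat point.
- cradle (a joint): How far the cradle is pressed straight down, m: 0 up, 0.016 at the bottom stop. The spring pushes up with about 2.4 N at the start plus 0.6 N per mm (about 8 N at 9 mm) and carries the loose cell without sinking. The pointer moves with the cradle and is within the green band from 0.006 to 0.012, at its middle at 0.009.
- remote: Black plastic remote, 165 x 45 x 18 mm, lying beyond the tray and tester; to be left. Origin under its middle.
Mind the look-alikes: they are no part of the job. What is meant by the cell is not purple, and is the smaller of those in its own colour. Several things have the shape of the tester; the one meant has the colours described above.

How it is judged:
On the way:
1. the green cell is lifted clear of the tray in the fingers (z of cell in the frame of tray above 0.06 m and contact force between cell and the fingers above 0.5 N and contact force between cell and tester below 0.1 N), for 0.2 s.
At the end, for the whole second after the job is handed in: The green cell lies seated in the cradle (within 6 mm lengthwise, 4 mm across and in height, 0.12 rad), plus end to the red plate, the cradle pressed down 6 to 12 mm by the cell (over 4 N) which the fingers still hold (over 2 N) without leaning on the tester (under 1 N), all still (value of joint cradle between 0.006 and 0.012 m and x of cell in the frame of seat between -0.006 and 0.006 m and y of cell in the frame of seat between -0.004 and 0.004 m and z of cell in the frame of seat between -0.004 and 0.004 m and angle between the x axis of cell and the x axis of seat, either way round below 0.12 rad and x of cell_plus in the frame of seat above 0.015 m and contact force between cell and the fingers above 2 N and contact force between cell and tester above 4 N and contact force between the fingers and tester below 1 N and linear speed of cell below 0.01 m/s); the arm keeps its last pose, push and grip.
It fails at once if the cradle is pushed to its bottom stop (value of joint cradle above 0.015 m).
It fails at once if the black cell is moved by more than 40 mm (distance of old_cell from where it was at the start of the episode above 0.04 m).
It fails at once if the bottle opener is moved by more than 40 mm (distance of opener from where it was at the start of the episode above 0.04 m).
It fails at once if the yellow peg is moved by more than 40 mm (distance of peg from where it was at the start of the episode above 0.04 m).
It fails at once if the remote is moved by more than 30 mm (distance of remote from where it was at the start of the episode above 0.03 m).
It also fails if it takes over 42 s, if anything falls off the work surface, if the arm or the gripper's body presses on something with over 40 N, if the wrist force passes 120 N, or if a joint passes its speed limit or range.

ROBOT

A 7-joint arm with a two-finger parallel gripper is mounted at the origin on the work surface. World frame = base frame: x ahead of the robot, y to its left, z up, the work surface at z = 0. Lengths are in m, angles in rad, forces in N, time in s.
With the tool pointing down it reaches from about 0.425 to 1.025 m from the base axis. Payload 9.4 kg.
Tool frame: the origin (TCP) lies where the fingers leave the gripper's body, on its centre line; the fingertips stand 84 mm ahead of it and the grasp point (between the pads) lies 65 mm ahead of it; z points along the fingers, y is the line along which they close (so a half turn about z gives the same grasp; the last joint's range is limited). The gripper opens to 93 mm and grips with 3 to 60 N. Pads are 15 mm wide; open, the fingers measure 128 mm over their backs; the gripper's body (75 mm by 188 mm) begins 65 mm behind the grasp point.
Start: joints at [1.139, 0.599, -0.003, 1.599, 0.002, 0.943, -0.08], TCP at [0.252, -0.68, 0.303] pointing down, gripper open.
Joint ranges: [-2.57, 2.57], [-0.35, 1.97], [-1.29, 1.29], [0.11, 2.56], [-1.05, 4.19], [0.11, 1.86], [-2.63, 2.63]. Speed limits (rad/s): [2.22, 2.22, 3.01, 3.01, 3.14, 3.14, 3.14].

INTERFACE

Orientations are given as a unit quaternion [w, x, y, z].
In Python, from station import robot gives the robot as it stands. The module is installed in compiled form; this text tells all that it offers.
- The arm moves only by the tool drive_tool, never from a script. Its argument "moves" is one flat list of numbers, 7 for each row, row after row: the shift along the world's x, y, z in cm, then the turn, a rotation vector about the world's x, y, z in degrees, then the opening, from -1 (shut) to 1 (fully open). A call has exactly 10 rows; each row shifts and turns the commanded pose from where the row before left it; what a row does not reach is not made up. A row lasts 1/8 s, in which the tool goes at most 62.5 mm and 10.7 degrees, less where a joint would pass 70% of its speed; a pose out of reach is approached as far as the arm can. A call with a gripper value outside its range is refused whole. The fingers move at their own pace and stop on an object; "force" is the grip in N (left out, the last holds). Time passes only in rows, so rows that do not move let the fingers close, or fill a call up. It gives the time, the measured TCP pose, the force, the opening and the grip force at its end, in the units of the state.
- robot.get_state(): the state, without advancing time (a new reading comes with each control period).
- robot.snapshot(name): name is "scene" or "top" or "wrist"; returns the picture (400x640x3 uint8, blue, green, red); there is no depth.
- robot.camera_params(name): a dict with "K" (3x3 intrinsics, pixels), "extrinsics" (4x4, takes a point from camera to world coordinates). Camera axes: x right, y down, z forward; pixel columns grow to the right and rows downward; lengths in m; the calibration is good to about 2 mm. The wrist camera is an equidistant fisheye: a pixel r from the principal point sees the ray r / f radians off the axis. A picture is of the moment at which its call begins: read the wrist's pose just before it. camera_params takes no time and is no camera call; for the wrist camera it gives the pose at the moment of the call.
- robot.sign_off(): hands the job in; it is judged then, once.
Trained networks look in the newest picture that a camera, given by its name, has taken for a name from the list of things; names that differ only in an ending like _2 or _b are one class to them, and where a whole thing is asked for, a point or a joint stands for the part that bears it (a point fixed in the world has none). Each returns a list of dicts, best first, with "confidence" (0 to 1); they miss things now and then, are a little off and sometimes report something else, mostly with a low value. They report only what shows in the picture. A call takes as long as a camera call. They do not tell look-alikes from the thing itself.
- robot.search_frame(camera, query): "centre" ([column, row] as shares, 0 to 1, of the picture: columns of its width, rows of its height, amid what is visible of it).
- robot.pinpoint(camera, query): "centre" ([column, row] as shares, 0 to 1, of the picture: columns of its width, rows of its height: a listed point, or the origin of a listed thing).
The state is a dict: "t": time; "joint_positions": joint angles; "joint_vel": joint speeds; "effort": joint torques, N m; "tool_pos": TCP position; "eef_rot": TCP orientation; "wrist_force": force on the tool from outside, world axes, zero at the start; "torque": the same for the moment, N m; "gripper_width": opening from 0.0 (shut) to 1.0 (fully open); "grip_force": force on a finger pad.
Only numpy, scipy, OpenCV 4.12 (cv2) and the standard library are available. Lean on these libraries where they do the work, as an engineer would, in place of code of your own. Each camera call takes 0.05 s, during which the arm holds its last target. There are 200 camera calls.

## Working session

There is one attempt and no reset: what is moved stays moved. The work goes in short steps, Python scripts to look and compute and a tool call to move; the robot and the scene stay as the last step left them, time stands still between calls to the robot, and variables do not carry over. Pictures are saved under pics/ and viewed, at most 10 in all, crops included, and the job is handed in when it is done.

Besides the shell and the picture viewer there is one more tool, called after "Call:" as name(argument=value, ...) on one line, values as JSON. drive_tool: Moves the arm, as the interface text tells. Its arguments: {"type":"object","properties":{"moves":{"type":"array"},"force":{"type":"number"}},"required":["moves"]}

```bash
mkdir -p pics; cat > h.py <<'E'
import numpy as np, cv2
from station import robot
def ray(cam,c,P=None):
    P=P or robot.camera_params(cam); K=np.array(P["K"]);T=np.array(P["extrinsics"])
    u=(c[0]*640-K[0,2])/K[0,0]; v=(c[1]*400-K[1,2])/K[1,1]
    if cam=="wrist":
        r=np.hypot(u,v)+1e-12; d=np.array([u/r*np.sin(r),v/r*np.sin(r),np.cos(r)])
    else: d=np.array([u,v,1.])
    return T[:3,3],T[:3,:3]@d
def atz(cam,c,z,P=None):
    o,d=ray(cam,c,P); return o+d*(z-o[2])/d[2]
def proj(cam,p,P=None):
    P=P or robot.camera_params(cam); K=np.array(P["K"]);T=np.array(P["extrinsics"])
    q=T[:3,:3].T@(np.array(p)-T[:3,3])
    if cam=="wrist":
        r=np.hypot(q[0],q[1]);th=np.arctan2(r,q[2]);u,v=q[0]/r*th,q[1]/r*th
    else:u,v=q[0]/q[2],q[1]/q[2]
    return u*K[0,0]+K[0,2],v*K[1,1]+K[1,2]
def tri(rs):
    A=np.zeros((3,3));b=np.zeros(3)
    for o,d in rs:
        d=d/np.linalg.norm(d);M=np.eye(3)-np.outer(d,d);A+=M;b+=M@o
    return np.linalg.solve(A,b)
E
python3 - <<'E'
from h import *
np.set_printoptions(precision=3,suppress=True)
z={"cell":.018,"cell_plus":.018,"old_cell":.018,"opener":.005,"peg":.005,"tray":0,"tester":0,"seat":.078,"red_plate":.084,"green_band":.069,"remote":0}
for c in["top","scene"]:
    im=robot.snapshot(c);cv2.imwrite(f"pics/{c}0.png",im)
    print(c,np.array(robot.camera_params(c)["extrinsics"])[:3,3])
    for q in z:
        for r in robot.pinpoint(c,q)[:5]:
            print(q,round(r["confidence"],2),np.array(r["centre"])*[640,400],atz(c,r["centre"],z[q]))
print(robot.get_state()["t"], robot.get_state()["eef_rot"])
E
```

```text
top [ 0.396 -0.042  1.469]
cell 0.74 [203.968 193.12 ] [0.597 0.255 0.018]
cell 0.6 [255.168 284.52 ] [0.329 0.104 0.018]
cell 0.47 [202.496 277.48 ] [0.351 0.256 0.018]
cell 0.45 [236.224 227.6  ] [0.494 0.159 0.018]
cell_plus 0.68 [237.568 285.6  ] [0.326 0.154 0.018]
cell_plus 0.68 [213.184 278.6  ] [0.347 0.225 0.018]
cell_plus 0.54 [237.824 219.88 ] [0.517 0.155 0.018]
old_cell 0.42 [200.704 191.6  ] [0.601 0.265 0.018]
opener 0.75 [242.176 197.8  ] [0.583 0.144 0.005]
peg 0.53 [201.024 227.   ] [0.498 0.265 0.005]
tray 0.92 [220.928 209.52 ] [0.549 0.208 0.   ]
tester 0.85 [418.304 211.2  ] [ 0.538 -0.382  0.   ]
tester 0.78 [364.288 210.4  ] [ 0.542 -0.22   0.   ]
seat 0.8 [421.312 207.   ] [ 0.543 -0.373  0.078]
seat 0.67 [370.368 208.68 ] [ 0.539 -0.228  0.078]
red_plate 0.68 [364.288 200.8  ] [ 0.561 -0.211  0.084]
red_plate 0.53 [416.704 200.   ] [ 0.562 -0.359  0.084]
green_band 0.84 [353.408 198.32 ] [ 0.571 -0.181  0.069]
green_band 0.65 [408.896 195.8  ] [ 0.576 -0.341  0.069]
remote 0.6 [306.624 136.8  ] [ 0.769 -0.05   0.   ]
remote 0.57 [217.472 210.   ] [0.548 0.21
[... 555 characters left out ...]
1.696 264.2  ] [0.495 0.265 0.005]
peg 0.36 [263.296 183.8  ] [ 0.531 -0.234  0.005]
tray 0.77 [427.968 269.48 ] [0.543 0.214 0.   ]
tester 0.96 [216.896 166.52 ] [ 0.542 -0.382  0.   ]
tester 0.55 [262.72 192.32] [ 0.552 -0.219 -0.   ]
seat 0.81 [211.392 139.2  ] [ 0.535 -0.391  0.078]
seat 0.56 [259.072 166.8  ] [ 0.552 -0.22   0.078]
seat 0.44 [256.384 281.12 ] [ 0.807 -0.007  0.078]
red_plate 0.84 [210.496 147.08 ] [ 0.566 -0.362  0.084]
red_plate 0.79 [256.384 170.08 ] [ 0.57  -0.212  0.084]
green_band 0.92 [264.704 179.92 ] [ 0.573 -0.186  0.069]
green_band 0.82 [215.872 158.68 ] [ 0.579 -0.335  0.069]
remote 0.92 [257.92 281.88] [ 0.765 -0.05   0.   ]
1.2 [-0.     0.984  0.177 -0.   ]
```

View pics/top0.png

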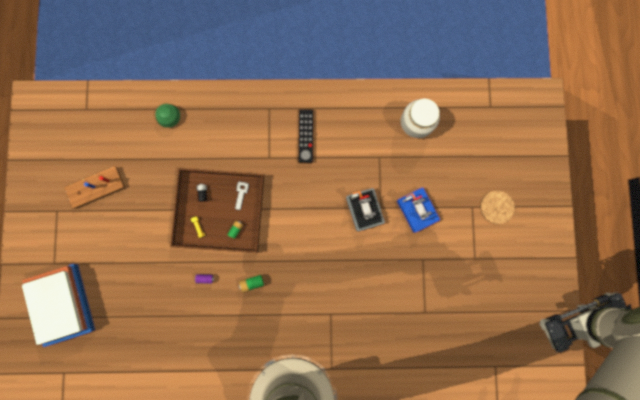

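View pics/scene0.png

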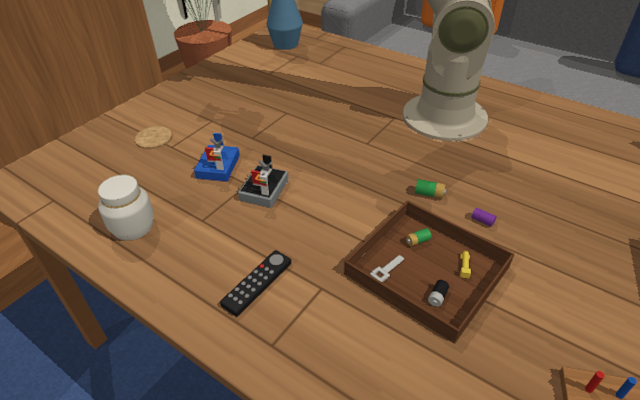

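The green cell lies in the tray near top (236,229), brass end up-right; the larger green cell at (254,283) and the purple one at (204,279) are decoys. The grey tester is at top (366,209), and the blue one is a decoy. I'll go over the grey tester for a wrist view.

Call:
drive_tool(moves=[3.0,5.1,0,0,0,0,1,3.0,5.1,0,0,0,0,1,3.0,5.1,0,0,0,0,1,3.0,5.1,0,0,0,0,1,3.0,5.1,0,0,0,0,1,3.0,5.1,0,0,0,0,1,3.0,5.1,0,0,0,0,1,3.0,5.1,0,0,0,0,1,3.0,5.1,0,0,0,0,1,0,0,0,0,0,0,1])

```text
t: 2.45
tool_pos: [0.5245, -0.2158, 0.3028]
eef_rot: [-0.001, 0.984, 0.18, 0.001]
wrist_force: [-1.2, -0.7, 0.5]
gripper_width: 0.997
grip_force: 0.0
```

```bash
cat > look.py <<'E'
from h import *
import sys
np.set_printoptions(precision=3,suppress=True)
z={"cell":.018,"cell_plus":.018,"old_cell":.018,"opener":.005,"peg":.005,"tray":0,"tester":0,"seat":.078,"red_plate":.084,"green_band":.069,"remote":0}
n=sys.argv[1]; P=robot.camera_params("wrist");im=robot.snapshot("wrist");cv2.imwrite(f"pics/{n}.png",im)
print(P)
for q in sys.argv[2:]:
    for r in robot.pinpoint("wrist",q)[:4]:
        print(q,round(r["confidence"],2),np.array(r["centre"])*[640,400],atz("wrist",r["centre"],z[q],P))
s=robot.get_state();print(s["t"],s["tool_pos"],s["eef_rot"])
E
python3 look.py w1 tester seat red_plate green_band
```

```text
{'K': array([[309.707,   0.   , 315.391],
       [  0.   , 309.707, 197.269],
       [  0.   ,   0.   ,   1.   ]]), 'extrinsics': array([[ 0.355, -0.905, -0.235,  0.591],
       [-0.935, -0.344, -0.088, -0.191],
       [-0.002,  0.251, -0.968,  0.385],
       [ 0.   ,  0.   ,  0.   ,  1.   ]])}
tester 0.7 [432.896 206.88 ] [ 0.541 -0.38   0.   ]
tester 0.68 [324.992 160.4  ] [ 0.546 -0.22   0.   ]
seat 0.95 [454.272 220.8  ] [ 0.546 -0.374  0.078]
seat 0.78 [325.696 171.68 ] [ 0.545 -0.219  0.078]
red_plate 0.95 [324.992 143.52 ] [ 0.571 -0.208  0.084]
red_plate 0.71 [458.816 199.32 ] [ 0.571 -0.364  0.084]
green_band 0.78 [301.888 123.4  ] [ 0.581 -0.18   0.069]
green_band 0.62 [432.512 182.8  ] [ 0.575 -0.334  0.069]
2.7 [ 0.521 -0.222  0.303] [ 0.     0.985  0.175 -0.   ]
```

View pics/w1.png

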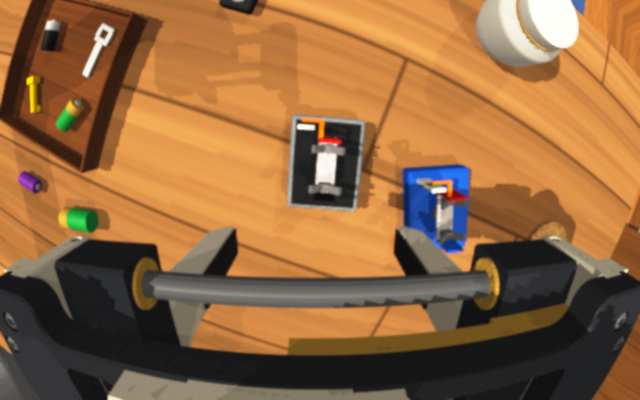

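The grey tester shows at wrist (326,165) with its red plate at (327,142), towards picture top. Its axis is nearly parallel to tool x. The target cell is at (70,115). I'll move over the tray, turning on the way.

Call:
drive_tool(moves=[-1.1,5.3,0,0,0,-5,1,-1.1,5.3,0,0,0,-5,1,-1.1,5.3,0,0,0,-5,1,-1.1,5.3,0,0,0,-5,1,-1.1,5.3,0,0,0,-5,1,-1.1,5.3,0,0,0,-5,1,-1.1,5.3,-1,0,0,-5,1,0,0,-2,0,0,-5,1,0,0,-2,0,0,-5,1,0,0,0,0,0,0,1])

```text
t: 3.95
tool_pos: [0.4447, 0.149, 0.2519]
eef_rot: [0.001, 0.977, -0.214, -0.001]
wrist_force: [-1.0, -0.0, 0.1]
gripper_width: 1.006
grip_force: 0.0
```

```bash
python3 look.py w2 cell cell_plus tray old_cell opener peg; python3 - <<'E'
from h import *
P={'K': np.array([[309.707,0,315.391],[0,309.707,197.269],[0,0,1]]),'extrinsics':np.array([[ 0.355,-0.905,-0.235,0.591],[-0.935,-0.344,-0.088,-0.191],[-0.002,0.251,-0.968,0.385],[0,0,0,1]])}
im=cv2.imread("pics/w1.png")
for p in [(290,117),(365,122),(362,210),(288,206)]: print(atz("wrist",(p[0]/640,p[1]/400),.03,P))
a,b=cv2.imread("pics/w1.png")[105:220,275:385],cv2.imread("pics/w2.png")
cv2.imwrite("pics/c1.png",cv2.resize(a,None,fx=5,fy=5,interpolation=cv2.INTER_CUBIC))
E
```

```text
{'K': array([[309.707,   0.   , 315.391],
       [  0.   , 309.707, 197.269],
       [  0.   ,   0.   ,   1.   ]]), 'extrinsics': array([[-0.418, -0.878, -0.232,  0.509],
       [-0.908,  0.405,  0.105,  0.12 ],
       [ 0.002,  0.255, -0.967,  0.333],
       [ 0.   ,  0.   ,  0.   ,  1.   ]])}
cell 0.67 [384.832 259.12 ] [0.333 0.112 0.018]
cell 0.62 [196.992 185.6  ] [0.5   0.266 0.018]
cell 0.58 [281.408 151.32 ] [0.492 0.165 0.018]
cell_plus 0.73 [359.424 279.48 ] [0.321 0.149 0.018]
cell_plus 0.71 [284.992 127.08 ] [0.513 0.151 0.018]
cell_plus 0.48 [289.792 285.32 ] [0.349 0.226 0.018]
tray 0.73 [222.4 121.6] [0.55  0.213 0.   ]
old_cell 0.68 [162.496 105.2  ] [0.598 0.262 0.018]
opener 0.78 [260.608  62.72 ] [0.588 0.147 0.005]
peg 0.6 [197.312 183.08 ] [0.502 0.271 0.005]
4.3 [0.445 0.15  0.253] [-0.     0.977 -0.214  0.   ]
[ 0.58264976 -0.16285474  0.03      ]
[ 0.60818014 -0.24474315  0.03      ]
[ 0.5099704  -0.28147173  0.03      ]
[ 0.48307518 -0.19646672  0.03      ]
```

View pics/w2.png

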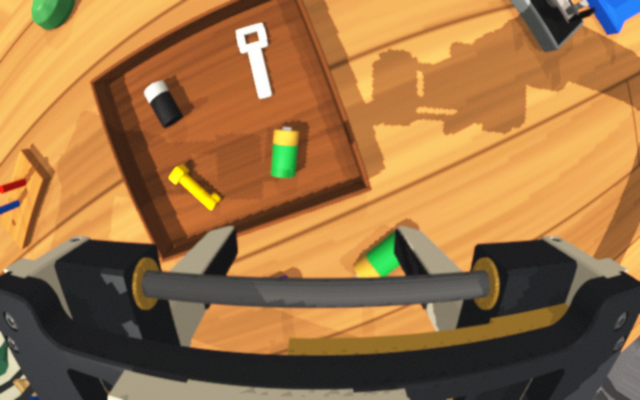

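View pics/c1.png

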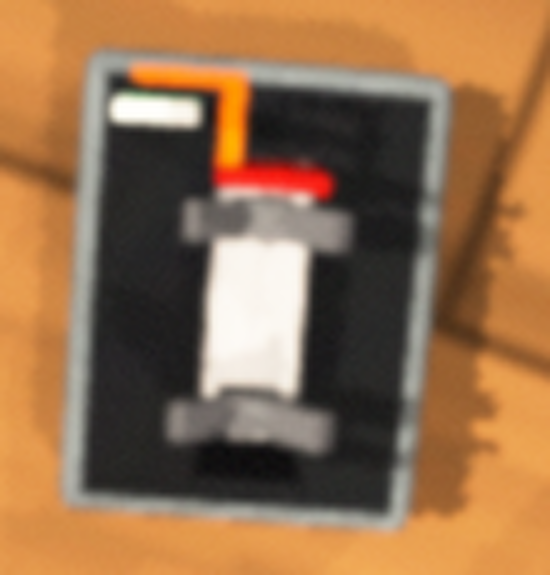

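The cell is at wrist (285,153) with its plus nub at (288,129), the end towards picture top. The saddles and the red plate at the +x end match the description.

```bash
python3 - <<'E'
from h import *
P={'K': np.array([[309.707,0,315.391],[0,309.707,197.269],[0,0,1]]),'extrinsics':np.array([[-0.418,-0.878,-0.232,0.509],[-0.908,0.405,0.105,0.12],[0.002,0.255,-0.967,0.333],[0,0,0,1]])}
im=cv2.imread("pics/w2.png");hsv=cv2.cvtColor(im,cv2.COLOR_BGR2HSV)
m=((hsv[...,0]>38)&(hsv[...,0]<85)&(hsv[...,1]>120)).astype(np.uint8)
y=((hsv[...,0]>20)&(hsv[...,0]<=34)&(hsv[...,1]>100)).astype(np.uint8)
for k in(m,y):
    k[:110]=0;k[190:]=0;k[:,:260]=0;k[:,310:]=0
    ys,xs=np.nonzero(k);print(len(xs),xs.mean(),ys.mean(),xs.min(),xs.max(),ys.min(),ys.max())
ys,xs=np.nonzero(m|y)
W=np.array([atz("wrist",(a/640,b/400),.024,P)[:2] for a,b in zip(xs,ys)])
c=W.mean(0);w,v=np.linalg.eigh(np.cov(W.T));d=v[:,1]*np.sign(v[0,1]);print(c,np.degrees(np.arctan2(d[1],d[0])))
q=(W-c)@v;print(np.ptp(q,axis=0))
for p in[(288,126),(285,152),(284,178)]:print(atz("wrist",(p[0]/640,p[1]/400),.018,P))
print(tri([ray("top",(236.2/640,227.6/400)),ray("scene",(417.1/640,239.2/400)),ray("wrist",(283/640,152/400),P)]))
E
```

```text
800 283.63375 160.75875 271 297 144 177
341 283.90615835777123 141.98533724340177 270 298 130 178
[0.48791588 0.16419914] -28.155274829638483
[0.02761281 0.04883122]
[0.51267252 0.14816679 0.018     ]
[0.48991682 0.16238686 0.018     ]
[0.46589124 0.17515738 0.018     ]
[0.49249734 0.16235284 0.01449369]
```

Call:
drive_tool(moves=[2.3,0.6,-2,0,0,-2.2,0.3,2.2,0.6,-3,0,0,-2.3,0.3,0,0,-3,0,0,0,0.3,0,0,-3,0,0,0,0.3,0,0,-2.5,0,0,0,0.3,0,0,-1.5,0,0,0,0.3,0,0,-1.1,0,0,0,0.3,0,0,0,0,0,0,0.3,0,0,0,0,0,0,-1,0,0,0,0,0,0,-1], force=25)

```text
t: 5.55
tool_pos: [0.4901, 0.1622, 0.0924]
eef_rot: [-0.0, 0.968, -0.252, 0.0]
wrist_force: [-0.1, 0.4, -0.3]
gripper_width: 0.485
grip_force: 0.0
```

Call:
drive_tool(moves=[0,0,0,0,0,0,-1,0,0,0,0,0,0,-1,0,0,0,0,0,0,-1,0,0,2,0,0,0,-1,0,0,3,0,0,0,-1,0,0,3,0,0,0,-1,0,0,3,0,0,0,-1,0,0,3,0,0,0,-1,0,0,2,0,0,0,-1,0,0,0,0,0,0,-1])

```text
t: 6.8
tool_pos: [0.4902, 0.1623, 0.2528]
eef_rot: [-0.001, 0.968, -0.252, 0.001]
wrist_force: [-1.3, -0.4, -0.9]
gripper_width: 0.271
grip_force: 25.0
```

```bash
python3 look.py w3 cell cell_plus
```

```text
{'K': array([[309.707,   0.   , 315.391],
       [  0.   , 309.707, 197.269],
       [  0.   ,   0.   ,   1.   ]]), 'extrinsics': array([[-0.487, -0.845, -0.219,  0.552],
       [-0.873,  0.471,  0.125,  0.128],
       [-0.003,  0.252, -0.968,  0.334],
       [ 0.   ,  0.   ,  0.   ,  1.   ]])}
cell 0.73 [309.696 313.32 ] [0.354 0.247 0.018]
cell_plus 0.93 [315.392 205.6  ] [0.472 0.173 0.018]
6.95 [0.489 0.162 0.251] [ 0.     0.968 -0.252 -0.001]
```

View pics/w3.png

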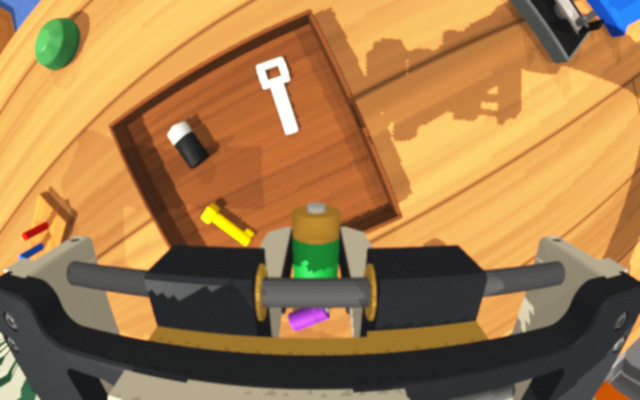

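The cell is held with its nub end at wrist (316,205) and straight between the fingers. Next I work out its offset along the tool.

```bash
python3 - <<'E'
from h import *
s=robot.get_state();P=robot.camera_params("wrist")
t=np.array(s["tool_pos"]);yaw=2*np.arctan2(s["eef_rot"][2],s["eef_rot"][1]);x=np.array([np.cos(yaw),np.sin(yaw),0]);y=np.array([-x[1],x[0],0])
print(np.degrees(yaw),t,s["joint_positions"])
for n,p in[("nubtop",(316,203)),("nubmid",(316,208)),("net",(315.4,205.6))]:
  for dz in(.0744,.0694,):
    w=atz("wrist",(p[0]/640,p[1]/400),t[2]-dz,P)-t;print(n,dz,w@x,w@y)
print(proj("wrist",t+.025*x-[0,0,.0744],P),proj("wrist",t+.022*x-[0,0,.0614],P))
# tester by scene/top/w1
P1={'K':np.array([[309.707,0,315.391],[0,309.707,197.269],[0,0,1]]),'extrinsics':np.array([[ 0.355,-0.905,-0.235,0.591],[-0.935,-0.344,-0.088,-0.191],[-0.002,0.251,-0.968,0.385],[0,0,0,1]])}
def crop(u,v):return((275+u/5)/640,(105+v/5)/400)
print("saddle front",atz("wrist",crop(268,215),.082,P1),"rear",atz("wrist",crop(250,415),.082,P1))
print("bar near end",[atz("wrist",crop(*p),.048,P1) for p in((205,390),(300,390),(220,240),(307,240))])
print("red",atz("wrist",crop(275,185),.084,P1))
E
```

```text
-29.163338295562927 [0.48940669 0.16202307 0.25081467] [-0.50564039  0.42571005  0.10385892  2.13085809 -0.07711353  0.58983586
 -2.42660257]
nubtop 0.0744 0.02667532263673305 2.7012129678245862e-05
nubtop 0.0694 0.028091140006249352 3.972267493105676e-05
nubmid 0.0744 0.023943432416738436 2.464826793601166e-05
nubmid 0.0694 0.025446851923871326 3.7434613944005803e-05
net 0.0744 0.02525789361602296 0.00034046956544022425
net 0.0694 0.026719162962791098 0.00034312863013801696
(np.float64(316.0487317429202), np.float64(206.07183893197183)) (np.float64(316.1080184292218), np.float64(219.49480046835927))
saddle front [ 0.56863364 -0.21294045  0.082     ] rear [ 0.52985298 -0.22414738  0.082     ]
bar near end [array([ 0.52474874, -0.21645094,  0.048     ]), array([ 0.53228435, -0.23621211,  0.048     ]), array([ 0.55724418, -0.2075992 ,  0.048     ]), array([ 0.56406661, -0.22535214,  0.048     ])]
red [ 0.57475316 -0.21194474  0.084     ]
```

Call:
drive_tool(moves=[0,-4,0,0,0,5.9,-1,0,-5,0,0,0,5.9,-1,0,-5,0,0,0,5.9,-1,0,-5,0,0,0,5.9,-1,0,-5,0,0,0,5.9,-1,0,-5,0,0,0,5.9,-1,0,-5,0,0,0,5.9,-1,0,-4,-1,0,0,5.9,-1,0,-2.1,-2,0,0,0,-1,0,0,0,0,0,0,-1])

```text
t: 8.2
tool_pos: [0.4885, -0.2401, 0.2194]
eef_rot: [-0.001, 0.988, 0.155, -0.002]
wrist_force: [-0.4, 0.4, -0.4]
gripper_width: 0.274
grip_force: 25.0
```

```bash
python3 look.py w4 seat red_plate green_band cell_plus tester; python3 -c "
import cv2;cv2.imwrite('pics/c4.png',cv2.resize(cv2.imread('pics/w4.png')[70:270,220:420],None,fx=3,fy=3,interpolation=cv2.INTER_CUBIC))"
```

```text
{'K': array([[309.707,   0.   , 315.391],
       [  0.   , 309.707, 197.269],
       [  0.   ,   0.   ,   1.   ]]), 'extrinsics': array([[ 0.307, -0.92 , -0.245,  0.556],
       [-0.952, -0.297, -0.076, -0.219],
       [-0.003,  0.257, -0.967,  0.301],
       [ 0.   ,  0.   ,  0.   ,  1.   ]])}
seat 0.91 [491.712 201.12 ] [ 0.542 -0.378  0.078]
red_plate 0.89 [497.408 165.4  ] [ 0.571 -0.366  0.084]
red_plate 0.75 [312.832  89.4  ] [ 0.574 -0.211  0.084]
green_band 0.89 [280.384  72.48 ] [ 0.58  -0.183  0.069]
cell_plus 0.69 [317.12 204.32] [ 0.478 -0.245  0.018]
cell_plus 0.69 [ 19.776 222.2  ] [0.317 0.157 0.018]
tester 0.85 [315.392 126.4  ] [ 0.547 -0.221  0.   ]
tester 0.58 [453.376 182.08 ] [ 0.541 -0.377 -0.   ]
8.5 [ 0.49  -0.238  0.222] [0.    0.988 0.158 0.   ]
```

View pics/c4.png

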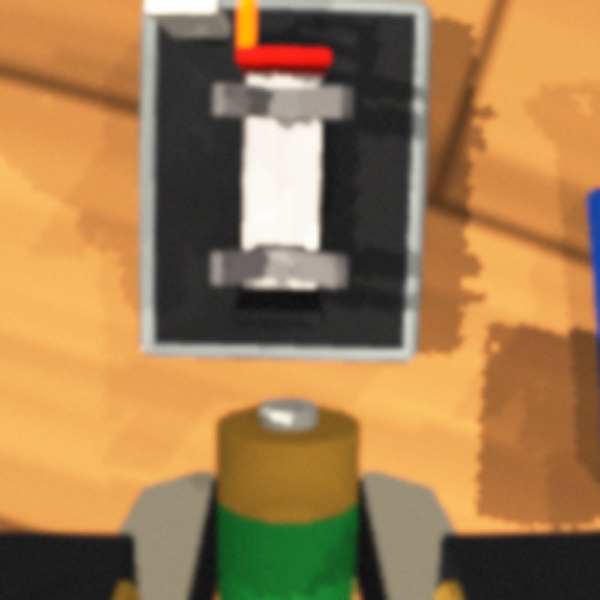

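```bash
python3 - <<'E'
from h import *
np.set_printoptions(precision=4,suppress=True)
P={'K': np.array([[309.707,0,315.391],[0,309.707,197.269],[0,0,1]]),'extrinsics':np.array([[ 0.307,-0.92,-0.245,0.556],[-0.952,-0.297,-0.076,-0.219],[-0.003,0.257,-0.967,0.301],[0,0,0,1]])}
def g(u,v,z):return atz("wrist",((220+u/3)/640,(70+v/3)/400),z,P)
h=lambda d:np.degrees(np.arctan2(d[1],d[0]))
f,r=g(282,100,.075),g(280,268,.075);print("saddles",f,r,(f+r)/2,h(f-r),np.linalg.norm(f-r))
a,b,c,d=g(245,125,.048),g(322,125,.048),g(242,245,.048),g(320,245,.048)
print("bar",(a+b+c+d)/4,h(a-c),h(b-d),np.linalg.norm(a-b))
hd=np.radians(18.5);x=np.array([np.cos(hd),np.sin(hd),0])
e1,e2=g(238,68,.084),g(332,66,.084);print("red",(e1+e2)/2-.029*x,h(np.cross(e1-e2,[0,0,1])),np.linalg.norm(e1-e2))
p=[g(148,352,.03),g(410,357,.03),g(143,5,.03),g(430,7,.03)]
print("housing",h(p[2]-p[0]),h(p[3]-p[1]),np.array(p))
print(tri([ray("wrist",(312.8/640,89.4/400),P),ray("top",(364.3/640,200.8/400)),ray("scene",(256.4/640,170/400))])-.029*x)
s=robot.get_state();print(s["tool_pos"],np.degrees(2*np.arctan2(s["eef_rot"][2],s["eef_rot"][1])))
E
```

```text
saddles [ 0.565  -0.2144  0.075 ] [ 0.5257 -0.2265  0.075 ] [ 0.5453 -0.2204  0.075 ] 17.13445333248102 0.04105611943893202
bar [ 0.544 -0.221  0.048] 16.115707661536373 17.153849556552192 0.02071011749002292
red [ 0.5447 -0.222   0.084 ] 19.089653275642025 0.021620887174702452
housing 17.68820117205249 15.525694273511453 [[ 0.4834 -0.1978  0.03  ]
 [ 0.5062 -0.2734  0.03  ]
 [ 0.5819 -0.1664  0.03  ]
 [ 0.6067 -0.2455  0.03  ]]
[ 0.5407 -0.2207  0.0828]
[ 0.4903 -0.2377  0.2222] 18.130682005082175
```

Call:
drive_tool(moves=[1.4,0.5,0,0,0,-0.9,-1,2,0.6,0,0,0,0,-1,2,0.7,0,0,0,0,-1,0,0,-1.5,0,0,0,-1,0,0,-1.5,0,0,0,-1,0,0,-1,0,0,0,-1,0,0,-0.8,0,0,0,-1,0,0,0,0,0,0,-1,0,0,0,0,0,0,-1,0,0,0,0,0,0,-1])

```text
t: 9.75
tool_pos: [0.544, -0.221, 0.1742]
eef_rot: [0.0, 0.989, 0.149, 0.0]
wrist_force: [-0.2, 0.6, -1.4]
gripper_width: 0.272
grip_force: 25.0
```

```bash
python3 look.py w5 red_plate cell_plus green_band; python3 - <<'E'
from h import *
L=[]
for i in range(8):
    P=robot.camera_params("wrist");s=robot.get_state();L.append(np.r_[s["tool_pos"],s["wrist_force"]]);im=robot.snapshot("scene")
L=np.array(L);print(L.mean(0),L.std(0))
a=cv2.resize(cv2.imread('pics/w5.png')[120:270,220:420],None,fx=3.9,fy=3.9,interpolation=cv2.INTER_CUBIC)
b=cv2.resize(im[125:215,215:315],None,fx=6.5,fy=6.5,interpolation=cv2.INTER_CUBIC)
cv2.imwrite("pics/c5.png",np.hstack([cv2.resize(a,(420,400)),cv2.resize(b,(380,400))]))
E
```

```text
{'K': array([[309.707,   0.   , 315.391],
       [  0.   , 309.707, 197.269],
       [  0.   ,   0.   ,   1.   ]]), 'extrinsics': array([[ 0.295, -0.925, -0.241,  0.612],
       [-0.956, -0.285, -0.074, -0.2  ],
       [-0.   ,  0.253, -0.968,  0.256],
       [ 0.   ,  0.   ,  0.   ,  1.   ]])}
red_plate 0.63 [315.712 190.52 ] [ 0.573 -0.213  0.084]
cell_plus 0.92 [315.712 203.28 ] [ 0.548 -0.22   0.018]
green_band 0.87 [275.392 159.2  ] [ 0.581 -0.184  0.069]
green_band 0.6 [478.272 234.   ] [ 0.573 -0.334  0.069]
9.95 [ 0.544 -0.221  0.174] [0.    0.989 0.149 0.   ]
[ 0.54389563 -0.22084937  0.17381965 -0.0747559   0.00789589 -0.64943464] [2.81723763e-05 2.08736819e-05 8.67630058e-05 7.66725465e-01
 4.63847183e-01 4.94958798e-01]
```

View pics/c5.png

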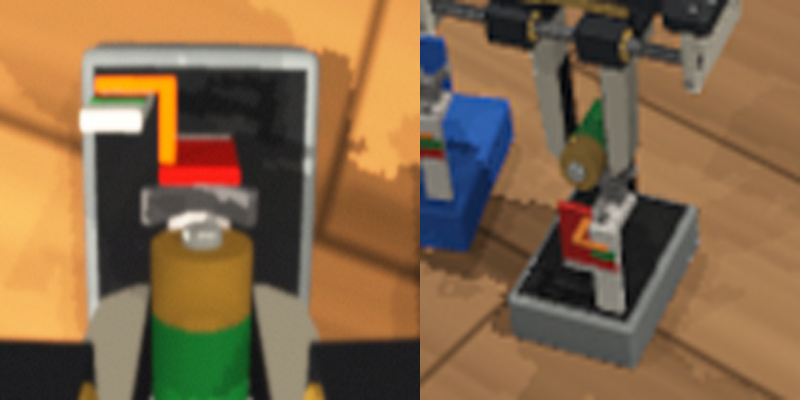

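Left crop (wrist): the nub and the red plate are in line laterally (about 202 and 200). Right crop (scene): the cell hangs over the cradle. Now I lower it to just above contact, then press.

Call:
drive_tool(moves=[0.1,0,-0.5,0,0,0,-1,0,0,-0.5,0,0,0,-1,0,0,-0.4,0,0,0,-1,0,0,-0.3,0,0,0,-1,0,0,-0.2,0,0,0,-1,0,0,-0.2,0,0,0,-1,0,0,-0.2,0,0,0,-1,0,0,-0.1,0,0,0,-1,0,0,0,0,0,0,-1,0,0,0,0,0,0,-1])

```text
t: 11.6
tool_pos: [0.5449, -0.2207, 0.1498]
eef_rot: [-0.0, 0.989, 0.149, 0.0]
wrist_force: [-1.5, 1.8, 2.9]
gripper_width: 0.272
grip_force: 25.0
```

```bash
cat > st.py <<'E'
from h import *
L=[]
for i in range(8):
    s=robot.get_state();L.append(np.r_[s["tool_pos"],s["wrist_force"]]);im=robot.snapshot("wrist")
print(s["t"],np.mean(L,0).round(4),s["gripper_width"],s["grip_force"])
E
python3 st.py
```

```text
11.95 [ 0.5449 -0.2207  0.1498 -0.6935  1.7409  2.963 ] 0.2722131232080691 24.979754090309143
```

Contact as expected (about 2 mm pressed, 3.6 N). The side force along tester +y shows a small lateral offset, so I shift slightly and press on.

Call:
drive_tool(moves=[0,0.05,0,0,0,0,-1,0,0,-0.1,0,0,0,-1,0,0,-0.1,0,0,0,-1,0,0,-0.1,0,0,0,-1,0,0,-0.1,0,0,0,-1,0,0,-0.1,0,0,0,-1,0,0,-0.1,0,0,0,-1,0,0,0,0,0,0,-1,0,0,0,0,0,0,-1,0,0,0,0,0,0,-1])

```text
t: 13.25
tool_pos: [0.5449, -0.2202, 0.1438]
eef_rot: [-0.0, 0.989, 0.149, -0.0]
wrist_force: [-1.6, 1.4, 5.4]
gripper_width: 0.277
grip_force: 25.0
```

```bash
python3 st.py; python3 - <<'E'
from h import *
w=robot.snapshot("wrist");im=robot.snapshot("scene")
for q in("cell_plus","red_plate"):print(q,[ (r["confidence"],np.array(r["centre"])*[640,400]) for r in robot.pinpoint("wrist",q)[:2]])
a=w[130:270,220:420];b=im[125:215,225:305]
cv2.imwrite("pics/c6.png",np.hstack([cv2.resize(a,(400,450),interpolation=2),cv2.resize(b,(400,450),interpolation=2)]))
E
```

```text
13.6 [ 0.5449 -0.2202  0.1438 -1.5555  1.7571  5.8331] 0.27629042382402536 24.98193472623825
cell_plus [(0.62, array([316.992, 204.2  ]))]
red_plate [(0.88, array([541.184, 275.4  ])), (0.78, array([313.472, 200.2  ]))]
```

View pics/c6.png

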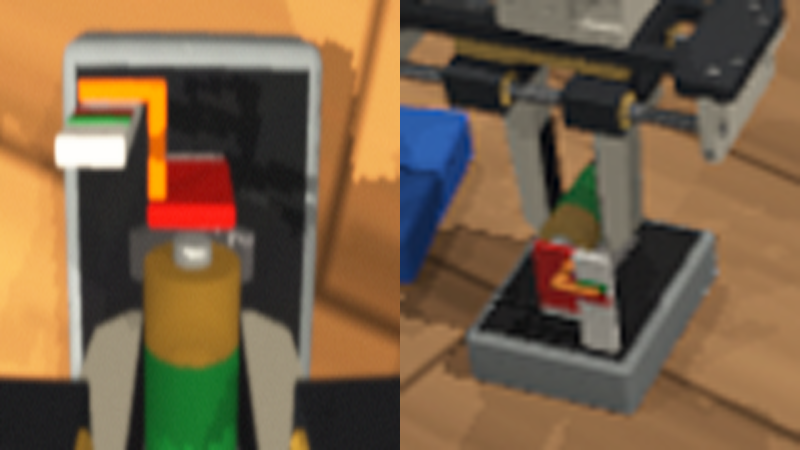

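The pointer is at the green band in the scene crop (590,288), and the cell lies in line with the red plate. A little side force remains, so I trim by under 1 mm and press 1 mm more.

Call:
drive_tool(moves=[-0.03,0.04,0,0,0,0,-1,-0.03,0.03,0,0,0,0,-1,0,0,-0.05,0,0,0,-1,0,0,-0.03,0,0,0,-1,0,0,0,0,0,0,-1,0,0,0,0,0,0,-1,0,0,0,0,0,0,-1,0,0,0,0,0,0,-1,0,0,0,0,0,0,-1,0,0,0,0,0,0,-1])

```text
t: 15.1
tool_pos: [0.5447, -0.22, 0.1432]
eef_rot: [0.0, 0.989, 0.149, 0.001]
wrist_force: [0.0, 0.2, 5.6]
gripper_width: 0.274
grip_force: 25.0
```

```bash
python3 st.py; python3 - <<'E'
from h import *
w=robot.snapshot("wrist")
for c in("wrist","scene"):
  im=robot.snapshot(c)
  for q in("cell","cell_plus","seat","red_plate","green_band"):print(c,q,[ (round(r["confidence"],2),np.array(r["centre"])*[640,400]) for r in robot.pinpoint(c,q)[:3]])
for h_ in(.078,.069,.066):print("expected seat px scene",proj("scene",(.545,-.2205,h_)))
x=np.array([.955,.296,0]);print("plus",proj("scene",np.array([.545,-.2205,.068])+.025*x))
cv2.imwrite("pics/c7.png",cv2.resize(im[150:200,230:290],(720,600),interpolation=2))
E
```

```text
15.45 [ 0.5447 -0.22    0.1432 -0.4722  0.5431  6.3616] 0.2714345262712013 24.984103739261627
wrist cell [(0.93, array([311.68, 248.6 ]))]
wrist cell_plus [(0.55, array([316.096, 204.2  ]))]
wrist seat [(0.73, array([525.312, 309.68 ])), (0.66, array([268.032, 167.2  ]))]
wrist red_plate [(0.62, array([315.072, 201.8  ]))]
wrist green_band [(0.87, array([267.584, 169.4  ])), (0.84, array([501.888, 251.2  ]))]
scene cell [(0.93, array([430.592, 187.92 ])), (0.8, array([481.792, 213.72 ])), (0.6, array([260.096, 168.6  ]))]
scene cell_plus [(0.86, array([443.904, 193.   ])), (0.65, array([256.384, 174.6  ])), (0.63, array([472.896, 210.08 ]))]
scene seat [(0.72, array([211.328, 142.92 ])), (0.45, array([259.008, 164.4  ]))]
scene red_plate [(0.63, array([390.272, 268.12 ])), (0.56, array([257.984, 178.68 ])), (0.52, array([209.28, 147.92]))]
scene green_band [(0.79, array([218.688, 157.88 ])), (0.62, array([264.576, 181.08 ]))]
expected seat px scene (np.float64(260.95620678305585), np.float64(165.18465092967236))
expected seat px scene (np.float64(261.3306446129871), np.float64(168.21853880033058))
expected seat px scene (np.float64(261.4545678986891), np.float64(169.22262899456283))
plus (np.float64(257.068928393239), np.float64(175.066166631564))
```

View pics/c7.png

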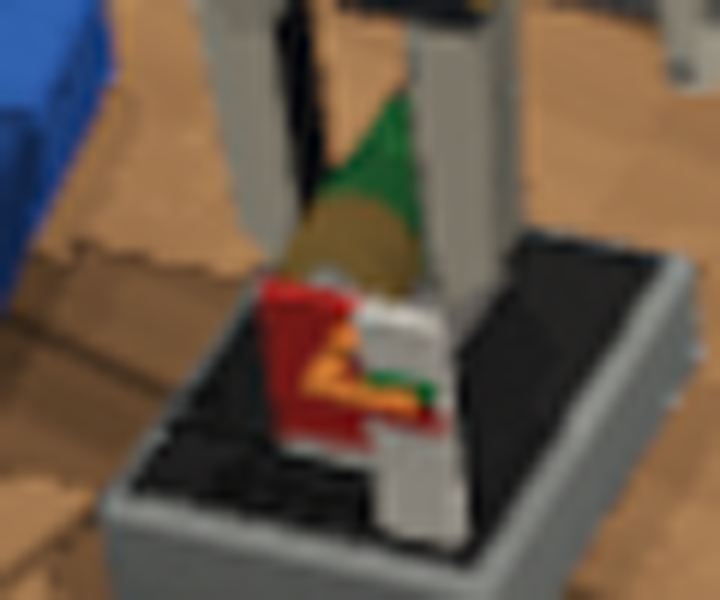

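The side forces have vanished. Travel is about 8–9 mm by height (measured TCP) and about 7.7 mm by spring force, so both put it inside the band. Handing in.

```bash
python3 -c "
from station import robot
print(robot.sign_off())"
```

```text
the job is handed in; nothing more can be done
None
```

I handed in the job with the green cell held in the grey tester's cradle, plus end to the red plate and pressed down about 8–9 mm (my estimate from arm height and spring force, inside the 6–12 mm band); sign-off returned no verdict.

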